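# Lock a coffee grinder's retaining ring with a two-pin spanner

### The job

The coffee grinder's burr ring is loose. Take the blue-handled two-pin spanner from its wooden block, seat both pins right down in the two holes of the ring before you turn anything, then turn the ring clockwise (seen from above) until the red pointer has come all the way to the green mark and stops there. Then lift the spanner out and stand it back upright and fully down in its block; press gently all the time, touch the grinder with nothing but the spanner and leave the other things where they are.

Things in the scene. Friction and masses are not known exactly. Their poses are not given: they have to be found in the camera images.
- grinder: Fixed white round coffee grinder, hopper off, 120 mm across, 108 mm high; origin at the centre of its underside, z up, x from the front (black spout, green mark) to the back. The aluminium ring in its top drives the brass collar through dogs with 0.3 rad free play to either side; at the start it lies anywhere in that play, held by about 0.12 N m of friction. The dogs sit in rubber, which twists 0.25 rad per N m.
- ring_axis (a point): Point on the grinder's axis at the height of the ring's unpressed top face; axes as the grinder's. Ring: 76 mm outside, 38 inside, 9 thick; two through holes, 9.5 mm diameter, 27 mm either side of the axis, free space below. The ring rests on a spring: gives 3.5 mm downward at 2 N/mm after 2 to 3 N preload, then is hard. The pins enter the holes only within about 2.5 degrees and 1.2 mm.
- collar (a joint): Brass collar with red pointer: 0 rad at the black mark, grows clockwise from above; 0.9 = green mark, a hard stop. Starts at 0.15 to 0.4, turns at about 0.25 N m, stays where left. The line through the ring's holes bears (counter-clockwise from the grinder's x) 0.9 - collar - p, with p unknown from -0.3 to 0.3; p = 0.3 while the ring drives the collar clockwise.
- spanner: Loose two-pin spanner, 0.22 kg, standing upright, 113 mm high; origin midway between its two pin tips, z up along the handle, x along the line of the two pins. Pins 7 mm in diameter with flat ends, 12 mm long, 27 mm either side of the axis, below a dark steel head bar 70 x 22 x 12 mm; above it a 13 mm shank and a blue square grip 26 x 26 x 50 mm.
- spanner_grip (a point): Centre of the spanner's blue square grip, on its axis, 88 mm above the pin tips; axes as the spanner's.
- spanner_tips (a point): Point midway between the spanner's pin tips, on its axis; axes as the spanner's.
- holder: Fixed wooden block 92 x 50 x 24 mm with a slot 66 x 11 mm, 18 mm deep, along its x axis; origin at the centre of its underside, z up.
- holder_top (a point): Centre of the holder's slot at the top face (24 mm above its underside); axes as the holder's. The spanner stands with both pins in the slot and its head bar flat on this face, pin tips 12 mm below it.
- mug: Loose two-coloured mug, about 82 x 114 x 97 mm, bystander; origin at its underside.
- jam_jar: Loose jar with a yellow lid, 66 mm across, 100 mm high, bystander; origin at the centre of its underside.
- teaspoon: Loose metal teaspoon, 139 x 30 x 10 mm, bystander; origin at its underside.
Mind the look-alikes: they are no part of the job. Several things have the shape of the holder; the one meant has the colours described above.

How it is judged:
By the outcome, as a careful person would: the job done as asked, in the order asked, and still so for the second after the job is handed in, with the robot touching nothing.
It also fails if it takes over 72 s, if anything falls off the work surface, if the arm or the gripper's body presses on something with over 40 N, if the wrist force passes 120 N, or if a joint passes its speed limit or range.

### The arm

A 7-joint arm with a two-finger parallel gripper is mounted at the origin on a cart in front of the work surface, level with it; the furniture and walls round the work are solid. World frame = base frame: x ahead of the robot, y to its left, z up, the work surface at z = 0. Lengths are in m, angles in rad, forces in N, time in s.
With the tool pointing down it reaches from about 0.35 to 0.9 m from the base axis. Payload 8.1 kg.
Tool frame: the origin (TCP) lies at the very end of the fingers, on their centre line; the grasp point (between the pads) lies 19 mm behind it (arm.tcp_to_grasp is the z of the grasp point in the tool frame, in m); z points along the fingers, y is the line along which they close (so a half turn about z gives the same grasp; the last joint's range is limited). The gripper opens to 92 mm and grips with 3 to 60 N. Pads are 19 mm wide; open, the fingers measure 130 mm over their backs; the gripper's body (75 mm by 190 mm) begins 47 mm behind the grasp point.
Start: joints at [-1.44, 0.434, 0.025, 1.573, -0.012, 1.134, -0.075], TCP at [0.145, 0.608, 0.227] pointing down, gripper open.
Joint ranges: [-2.62, 2.62], [-0.44, 2.09], [-1.27, 1.32], [0.08, 2.57], [-1.32, 4.46], [0.12, 2], [-2.74, 2.74]. Speed limits (rad/s): [2.22, 2.22, 3.01, 3.01, 3.14, 3.14, 3.14].

### API

Orientations are given as a rotation vector (axis times angle).
In Python, from cell import readout, vision, sign_off, arm gives the robot as it stands. The module is installed in compiled form; this text tells all that it offers.
- The arm moves only by the shell command python3 -m creep 'ROWS' [FORCE]. ROWS is JSON, a list of rows, each a list of 5 numbers: the shift along the tool's x, y, z in units of 4 cm (1.0 is 4 cm), then the turn about the tool's z in units of 4 degrees (1.0 is 4 degrees), then the opening, from 0 (shut) to 1 (fully open). A call has 1 to 12 rows; each row shifts and turns the commanded pose from where the row before left it, along the tool's axes as they then stand; what a row does not reach is not made up. A row lasts 1/8 s, in which the tool goes at most 62.5 mm and 10.7 degrees, less where a joint would pass 70% of its speed; a pose out of reach is approached as far as the arm can. A call with a number of a shift or a turn outside -1 to 1 is refused whole. A call with a gripper value outside its range is refused whole. The fingers move at their own pace and stop on an object; FORCE is the grip in N (left out, the last holds). Time passes only in rows, so rows that do not move let the fingers close. It gives the time, the measured TCP pose, the force, the opening and the grip force at its end, in the units of the state.
- readout.observe(): the state, without advancing time (a new reading comes with each control period).
- vision.get_image(name): name is "side" or "top"; returns a dict with "pixels" (400x640x3 uint8, blue, green, red), "z_map" (400x640 float32, m along the optical axis (not along the pixel's ray), 0 where there is no reading), "camera_matrix" (3x3 intrinsics, pixels), "k1" (the pictures are not rectified: a ray, as slopes to the right and down, at radius r is drawn at 1 + k1 r^2 times it, then the intrinsics apply), "position" and "rotation" of the camera in the world. Camera axes: x right, y up, looking along -z (the intrinsics and any distortion apply to the point x, -y, -z); pixel columns grow to the right and rows downward; lengths in m; the calibration is good to about 2 mm. A picture is of the moment at which its call begins.
- sign_off(): hands the job in; it is judged then, once.
The state is a dict: "clock": time; "joints": joint angles; "dq": joint speeds; "joint_efforts": joint torques, N m; "position": TCP position; "ee_rot": TCP orientation; "force": force on the tool from outside, world axes, zero at the start; "ft_torque": the same for the moment, N m; "width": opening from 0.0 (shut) to 1.0 (fully open); "gripper_force": force on a finger pad.
Only numpy, scipy, OpenCV 4.12 (cv2) and the standard library are available. Lean on these libraries where they do the work, as an engineer would, in place of code of your own. Each camera call takes 0.05 s, during which the arm holds its last target. There are 200 camera calls.

## Working session

There is one attempt and no reset: what is moved stays moved. The work goes in short steps, Python scripts to look and compute and a shell command to move; the robot and the scene stay as the last step left them, time stands still between calls to the robot, and variables do not carry over. Pictures are saved under pics/ and viewed, at most 10 in all, crops included, and the job is handed in when it is done.

```bash
mkdir -p pics; cat > h.py <<'E'
import numpy as np, cv2
from cell import readout, vision, sign_off, arm
def grab(n):
    im=vision.get_image(n); np.savez('last_%s.npz'%n,**{k:np.array(v) for k,v in im.items()}); return im
def load(n): return dict(np.load('last_%s.npz'%n))
def rot(im):
    R=np.array(im['rotation'],float)
    return R if R.shape==(3,3) else cv2.Rodrigues(R)[0]
def px2ray(im,u,v):
    K=im['camera_matrix'];k1=float(im['k1'])
    d=np.array([(u-K[0,2])/K[0,0],(v-K[1,2])/K[1,1]]);s=d.copy()
    for _ in range(20): s=d/(1+k1*(s@s))
    return rot(im)@np.array([s[0],-s[1],-1.])
def atz(im,u,v,z):
    r=px2ray(im,u,v);p=np.array(im['position']);return p+r*(z-p[2])/r[2]
def depth(im,u,v):
    return np.array(im['position'])+px2ray(im,u,v)*float(im['z_map'][int(round(v)),int(round(u))])
def proj(im,P):
    c=rot(im).T@(np.array(P)-im['position']);s=np.array([c[0],-c[1]])/-c[2];s=s*(1+float(im['k1'])*(s@s))
    K=im['camera_matrix'];return np.array([K[0,0]*s[0]+K[0,2],K[1,1]*s[1]+K[1,2]])
E
python3 - <<'E'
from h import *
for n in('top','side'):
    im=grab(n);cv2.imwrite(f'pics/{n}0.png',im['pixels']);print(n,im['position'],rot(im).round(3).tolist(),im['camera_matrix'].tolist(),im['k1'])
s=readout.observe();print(s,arm.tcp_to_grasp)
E
```

```text
top [0.41511898 0.00562518 1.03938936] [[0.004, 0.994, -0.11], [-1.0, 0.005, 0.001], [0.001, 0.11, 0.994]] [[367.0664965024764, 0.0, 319.00065159212016], [0.0, 367.0664965024764, 198.5196367190622], [0.0, 0.0, 1.0]] 0.02310725532654208
side [ 0.15844382 -0.63651523  0.74901935] [[0.882, 0.313, -0.351], [-0.47, 0.59, -0.656], [0.002, 0.745, 0.668]] [[404.9361091999384, 0.0, 316.2836720402441], [0.0, 404.9361091999384, 195.02468400465702], [0.0, 0.0, 1.0]] -0.07362043783524899
{'clock': 0.1, 'joints': array([-1.43962267,  0.43515795,  0.02499539,  1.57398553, -0.01157573,
        1.13398304, -0.07509843]), 'dq': array([ 0.00106634, -0.002022  , -0.00194219, -0.0016972 ,  0.00076067,
       -0.00135686,  0.00103945]), 'joint_efforts': array([ 2.68611424e-03, -6.69125962e+01,  9.87491682e-01, -3.15144432e+01,
       -6.05906546e-02,  3.74944217e-02,  6.58674003e-05]), 'position': array([0.14474968, 0.60755306, 0.22602878]), 'ee_rot': array([-3.66494929e-01, -3.12013710e+00,  2.18260630e-03]), 'force': array([ 0.07794178, -0.15532839, -0.21654588]), 'ft_torque': array([ 0.0368885 , -0.00647992,  0.00598436]), 'gripper_force': 0.0, 'width': 1.000257914244814} -0.0188
```

View pics/top0.png

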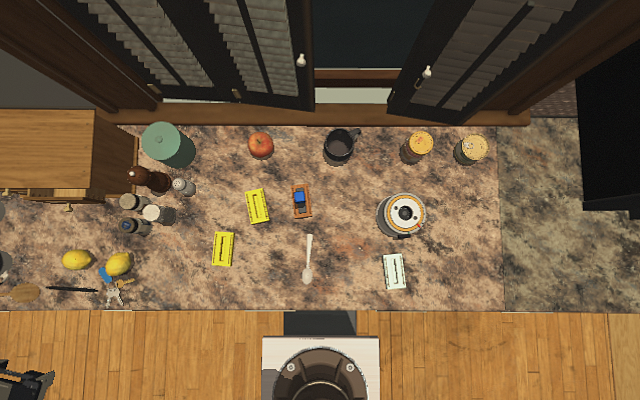

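View pics/side0.png

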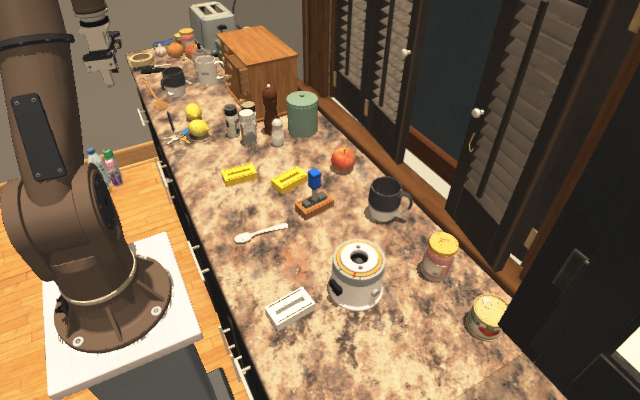

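Top: spanner in the brown block near (301,199), grinder near (404,213), and yellow and white look-alike blocks. Side: spanner (315,190), grinder (358,270). Next I'll enlarge both.

```bash
python3 - <<'E'
from h import *
a=load('top')['pixels'];b=load('side')['pixels']
f=lambda im,x,y,w,h,k:cv2.resize(im[y:y+h,x:x+w],None,fx=k,fy=k,interpolation=cv2.INTER_CUBIC)
A=f(a,370,185,66,50,6);B=f(a,270,175,66,50,6);C=f(b,320,230,66,50,6);D=f(b,285,165,66,50,6)
cv2.imwrite('pics/crops0.png',np.vstack([np.hstack([A,B]),np.hstack([C,D])]))
E
```

```text
(no output)
```

View pics/crops0.png

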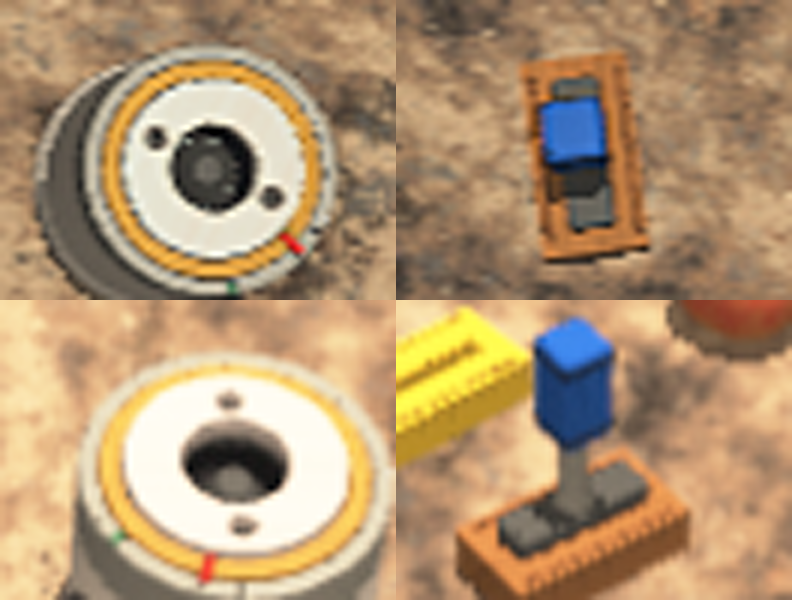

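```bash
python3 - <<'E'
from h import *
T=load('top');S=load('side')
def c(p,x,y,ox=0,oy=0): return (x+(p[0]-ox+.5)/6-.5, y+(p[1]-oy+.5)/6-.5)
print('grinder')
for nm,im,x,y,ox,oy,pts in[('top',T,370,185,0,0,dict(h1=(156,137),h2=(272,197),cen=(214,169),red=(291,243),green=(233,288),body=(211,171))),
 ('side',S,320,230,0,300,dict(h1=(229,400),h2=(243,525),red=(207,568),green=(118,537)))]:
    P={k:atz(im,*c(p,x,y,ox,oy),0.108) for k,p in pts.items()}
    print(nm,{k:v[:2].round(4).tolist() for k,v in P.items()})
    m=(P['h1']+P['h2'])/2;d=P['h1']-P['h2'];print(' mid',m[:2].round(4),'line',np.degrees(np.arctan2(d[1],d[0])),np.linalg.norm(d), [ (k,np.degrees(np.arctan2(*(P[k]-m)[1::-1])).round(1),np.linalg.norm((P[k]-m)[:2]).round(4)) for k in('red','green')])
print('ring depth',[depth(T,*c(p,370,185))[2].round(4) for p in((150,200),(240,100),(270,150),(180,240),(115,170))])
H=[atz(T,*c(p,270,175,396,0),0.024) for p in((520,65),(627,54),(650,247),(547,260))]
G=[atz(T,*c(p,270,175,396,0),0.125) for p in((541,105),(604,97),(608,155),(551,165))]
B=[atz(T,*c(p,270,175,396,0),0.036) for p in((553,83),(598,78),(613,226),(571,230))]
for n,Q in(('H',H),('G',G),('B',B)):
    Q=np.array(Q)[:,:2];d=Q[0]+Q[1]-Q[2]-Q[3];print(n,Q.mean(0).round(4),np.degrees(np.arctan2(d[1],d[0])),np.linalg.norm(d)/2)
print('grip depth',depth(T,*c((575,120),270,175,396,0)),depth(S,*c((573,335),285,165,396,300)))
q=[atz(S,*c(p,285,165,396,300),0.125) for p in((535,345),(573,318),(613,343),(575,368))];print('gripS',np.mean(q,0))
q=[atz(S,*c(p,285,165,396,300),0.036) for p in((499,518),(622,460),(648,485),(525,545))];print('barS',np.mean(q,0),np.degrees(np.arctan2(*(q[1]-q[0])[1::-1])))
E
```

```text
grinder
top {'h1': [0.4964, -0.1902], 'h2': [0.4712, -0.2386], 'cen': [0.4829, -0.2145], 'red': [0.4519, -0.2461], 'green': [0.4328, -0.2213], 'body': [0.4821, -0.2132]}
 mid [ 0.4838 -0.2144] line 62.5137867497975 0.054604427572289595 [('red', np.float64(-135.2), np.float64(0.045)), ('green', np.float64(-172.3), np.float64(0.0514))]
side {'h1': [0.497, -0.1877], 'h2': [0.4719, -0.236], 'red': [0.4521, -0.2453], 'green': [0.4329, -0.2208]}
 mid [ 0.4844 -0.2118] line 62.5519069218408 0.05442568072975006 [('red', np.float64(-134.0), np.float64(0.0466)), ('green', np.float64(-170.2), np.float64(0.0523))]
ring depth [np.float64(0.106), np.float64(0.1059), np.float64(0.1067), np.float64(0.1085), np.float64(0.105)]
H [0.5216 0.054 ] 7.861048762123495 0.0912067056591245
G [0.5217 0.0535] 7.3059799571649116 0.02501331077209385
B [0.5212 0.0545] 6.912089160208205 0.06840102287873052
grip depth [0.52605028 0.05391764 0.12543042] [0.52476358 0.059684   0.12539573]
gripS [0.5227873  0.05505599 0.125     ]
barS [0.52331791 0.05607392 0.036     ] 7.338449869835902
```

```bash
cat > plan.py <<'E'
from h import *
def go(x,y,z,yawx=None):
    "print tool-frame shift/turn units to bring TCP to x,y,z with tool-x bearing yawx deg"
    s=readout.observe();R=cv2.Rodrigues(np.array(s['ee_rot']))[0];d=np.array([x,y,z])-s['position']
    yaw=np.degrees(np.arctan2(R[1,0],R[0,0]))
    print('t',s['clock'],'pos',s['position'].round(4),'yaw',yaw.round(2),'tilt z',R[:,2].round(4),'shift units',(R.T@d/.04).round(3),'turn units',None if yawx is None else -((yawx-yaw+180)%360-180)/4)
    print('F',s['force'].round(2),'M',s['ft_torque'].round(3),'w',s['width'],'gf',s['gripper_force'],'j7',s['joints'][6])
E
python3 -m creep '[[-0.5,-0.45,0,0,1],[-0.775,-0.7,0,0,1],[-0.775,-0.7,0,0,1],[-0.775,-0.7,0,0,1],[-0.775,-0.7,0,0,1],[-0.775,-0.7,0,0,1],[-0.775,-0.7,0,0,1],[-0.775,-0.7,0,0,1],[-0.775,-0.7,0,0,1],[-0.775,-0.7,0,0,1],[-0.775,-0.7,0,0,1],[-0.775,-0.7,0,0,1]]'
python3 -c "
from plan import *
go(.5222,.0545,.2,97.3)"
```

```text
clock: 1.6
position: [0.4209, 0.2059, 0.2266]
ee_rot: [-0.366, -3.12, 0.0]
force: [0.8, 0.9, 0.5]
width: 0.995
gripper_force: 0.0
t 1.6 pos [0.4209 0.2059 0.2266] yaw 166.61 tilt z [-2.e-04 -0.e+00 -1.e+00] shift units [-3.34  -3.097  0.665] turn units 17.326635367508562
F [0.79 0.87 0.53] M [-0.006 -0.069  0.039] w 0.994546790003535 gf 0.0 j7 0.8271340194344668
```

```bash
python3 -m creep '[[-0.8,-0.75,0,1,1],[0,0,0,1,1],[0,0,0,1,1],[0,0,0,1,1],[0,0,0,1,1],[0,0,0,1,1],[0,0,0,1,1],[0,0,0,1,1],[0,0,0,1,1],[0,0,0,1,1],[0,0,0,1,1],[0,0,0,1,1]]'
python3 -m creep '[[0,0,0,1,1],[0,0,0,1,1],[0,0,0,1,1],[0,0,0,1,1],[0,0,0,1,1],[0,0,0,0.3,1],[0,0,0,0,1]]'
python3 -c "
from plan import *
go(.5222,.0545,.2,97.3)"
```

```text
clock: 3.1
position: [0.4443, 0.1705, 0.2265]
ee_rot: [-1.607, -2.699, 0.001]
force: [-0.8, -1.1, -0.8]
width: 1.0
gripper_force: 0.0
clock: 3.98
position: [0.4445, 0.1706, 0.2266]
ee_rot: [-2.072, -2.361, 0.0]
force: [0.1, -0.1, 0.5]
width: 0.999
gripper_force: 0.0
t 3.975 pos [0.4445 0.1706 0.2266] yaw 97.46 tilt z [-2.e-04 -1.e-04 -1.e+00] shift units [-3.131  1.55   0.665] turn units 0.0409515091858168
F [ 0.05 -0.1   0.46] M [-0.12   0.102 -0.003] w 0.9987530900723939 gf 0.0 j7 -0.23135964845457288
```

```bash
python3 -m creep '[[-0.62,0.31,0,0,1],[-0.62,0.31,0.4,0,1],[-0.62,0.31,0.4,0,1],[-0.62,0.31,0.4,0,1],[-0.65,0.31,0.4,0,1],[0,0,0.2,0,1],[0,0,0,0,1],[0,0,0,0,1]]'
python3 - <<'E'
from plan import *
go(.5222,.0545,.081,97.3)
im=grab('side');b=im['pixels']
g=cv2.resize(b[130:230,250:380],None,fx=6,fy=6,interpolation=cv2.INTER_CUBIC)
cv2.imwrite('pics/near1.png',g)
E
```

```text
clock: 4.97
position: [0.522, 0.0555, 0.1551]
ee_rot: [-2.071, -2.362, -0.001]
force: [-0.4, -0.9, -0.2]
width: 0.997
gripper_force: 0.0
t 4.975 pos [0.522  0.0555 0.1551] yaw 97.5 tilt z [ 2.e-04  6.e-04 -1.e+00] shift units [-0.027  0.     1.852] turn units 0.04983627803376578
F [-0.43 -0.94 -0.18] M [-0.101  0.045 -0.02 ] w 0.9971897333496192 gf 0.0 j7 0.1551005752658225
```

View pics/near1.png

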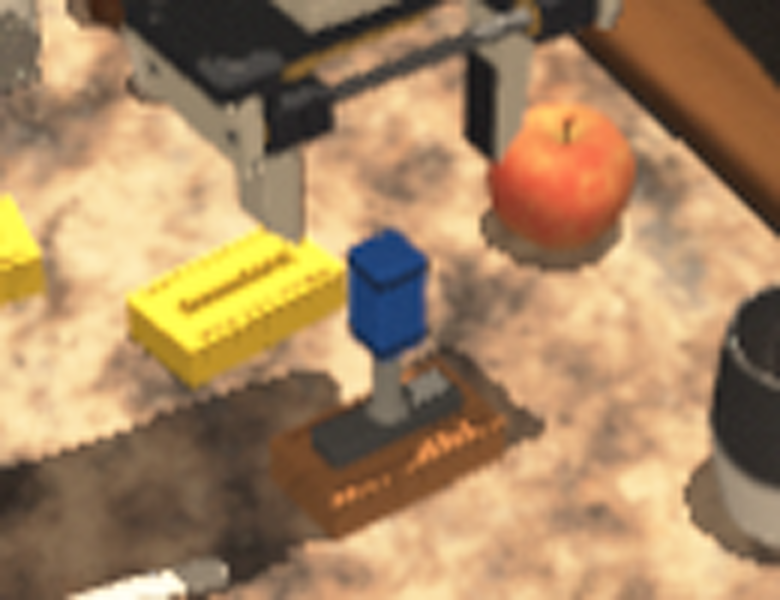

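Side crop: the fingers straddle the blue grip (top at about (388,258)); fingertips at (273,240) and (500,160) are symmetric about it. I'll descend and close.

```bash
python3 -m creep '[[0,0,0.4,0,1],[0,0,0.4,0,1],[0,0,0.4,0,1],[0,0,0.4,0,1],[0,0,0.25,0,1],[0,0,0,0,1],[0,0,0,0,0],[0,0,0,0,0],[0,0,0,0,0],[0,0,0,0,0],[0,0,0,0,0],[0,0,0,0,0]]' 8
python3 -m creep '[[0,0,0,0,0],[0,0,0,0,0],[0,0,0,0,0],[0,0,0,0,0]]' 55
python3 -c "
from plan import *
go(.5222,.0545,.081,97.3)"
```

```text
clock: 6.52
position: [0.5222, 0.0545, 0.0807]
ee_rot: [-2.073, -2.36, -0.0]
force: [-0.1, -0.9, -0.1]
width: 0.397
gripper_force: 0.0
clock: 7.02
position: [0.5221, 0.0544, 0.0806]
ee_rot: [-2.073, -2.36, 0.0]
force: [-0.0, 0.2, -1.2]
width: 0.281
gripper_force: 55.0
t 7.025 pos [0.5221 0.0544 0.0806] yaw 97.4 tilt z [-2.e-04 -1.e-04 -1.e+00] shift units [ 0.002  0.002 -0.009] turn units 0.025507059578174562
F [-0.05  0.17 -1.15] M [-0.103 -0.006 -0.042] w 0.2807378478758722 gf 54.98661696910858 j7 0.22187299205946798
```

```bash
python3 -m creep '[[0,0,-0.2,0,0],[0,0,-0.4,0,0],[0,0,-0.6,0,0],[0,0,-0.8,0,0],[0,0,-0.8,0,0],[0,0,-0.6,0,0],[0,0,-0.3,0,0],[-0.5,-0.14,0,0,0],[-0.8,-0.22,0,0,0],[-0.8,-0.22,0,0,0],[-0.8,-0.22,0,0,0],[-0.8,-0.22,0,0,0]]'
python3 -m creep '[[-0.8,-0.22,0,0,0],[-0.8,-0.22,0,0,0],[-0.8,-0.22,0,-0.8,0],[-0.41,-0.12,0,-1,0],[0,0,0,-1,0],[0,0,0,-1,0],[0,0,0,-1,0],[0,0,0,-1,0],[0,0,0,-1,0],[0,0,0,-1,0],[0,0,0,-1,0],[0,0,0,-1,0]]'
python3 -m creep '[[0,0,0,-1,0],[0,0,0,-1,0],[0,0,0,-1,0],[0,0,0,-1,0],[0,0,0,0,0],[0,0,0,0,0]]'
python3 -c "
from plan import *
go(.484,-.213,.2306,152.5)"
```

```text
clock: 8.52
position: [0.4993, -0.0999, 0.2279]
ee_rot: [-2.074, -2.358, 0.002]
force: [0.2, 0.1, -2.2]
width: 0.281
gripper_force: 55.0
clock: 10.02
position: [0.4837, -0.2142, 0.2277]
ee_rot: [-1.159, -2.918, 0.001]
force: [-0.1, -0.1, -1.8]
width: 0.278
gripper_force: 55.0
clock: 10.78
position: [0.4846, -0.2137, 0.2283]
ee_rot: [-0.747, -3.05, 0.0]
force: [0.1, -0.1, -3.1]
width: 0.277
gripper_force: 55.0
t 10.775 pos [ 0.4846 -0.2137  0.2283] yaw 152.46 tilt z [-1.e-03  1.e-04 -1.e+00] shift units [ 0.021  0.008 -0.059] turn units -0.00889188367361271
F [ 0.08 -0.11 -3.08] M [-0.036 -0.021  0.05 ] w 0.2773857740689264 gf 54.98635232448578 j7 1.5501228451127265
```

```bash
python3 - <<'E'
from plan import *
im=grab('side');b=im['pixels'];t=grab('top')['pixels']
g=cv2.resize(b[195:285,300:420],None,fx=6.5,fy=6.5,interpolation=cv2.INTER_CUBIC)
s=readout.observe()
for a in(1,-1):
    th=np.radians(62.5);print(proj(im,np.array(s['position'])+[a*.027*np.cos(th),a*.027*np.sin(th),-.0686]))
cv2.imwrite('pics/near2.png',g)
E
```

```text
[360.27241832 229.62160092]
[362.81399201 250.42441928]
```

View pics/near2.png

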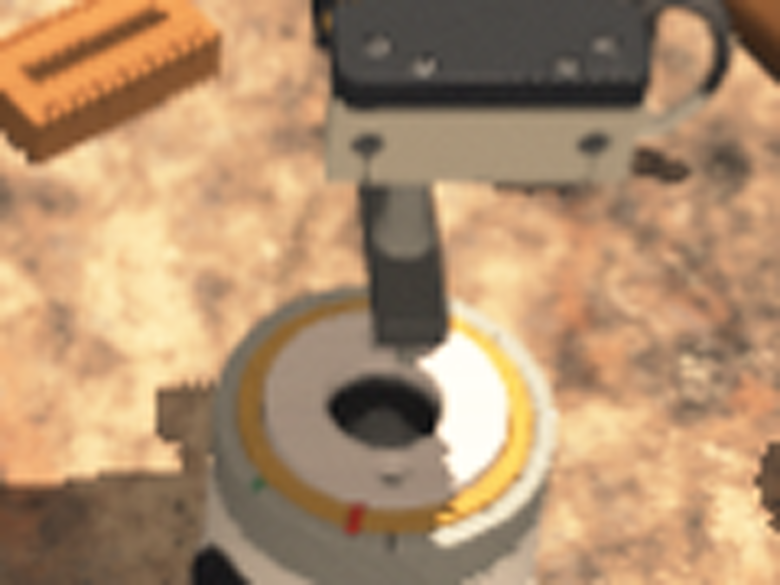

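Side crop: spanner hangs over the ring, near hole at (390,478), near pin tip around (402,358), red pointer (355,520), green mark (258,484). I'll go lower for a closer comparison.

```bash
python3 -m creep '[[0,0,0.25,0,0],[0,0,0.4,0,0],[0,0,0.25,0,0],[0,0,0.1,0,0],[0,0,0,0,0],[0,0,0,0,0]]'
python3 - <<'E'
from plan import *
go(.484,-.213,.19,152.5)
im=grab('side');b=im['pixels']
g=cv2.resize(b[230:285,325:400],None,fx=10,fy=10,interpolation=cv2.INTER_CUBIC)
s=readout.observe()
for a in(1,-1):
    th=np.radians(62.5);print(proj(im,np.array(s['position'])+[a*.027*np.cos(th),a*.027*np.sin(th),-.0686]))
    print(proj(im,np.array(s['position'])+[a*.035*np.cos(th),a*.035*np.sin(th),-.0566]))
cv2.imwrite('pics/near3.png',g)
E
```

```text
clock: 11.62
position: [0.4856, -0.2133, 0.1891]
ee_rot: [0.744, 3.052, -0.0]
force: [0.4, -0.4, -2.5]
width: 0.278
gripper_force: 55.0
t 11.625 pos [ 0.4856 -0.2133  0.1891] yaw 152.59 tilt z [ 7.e-04 -2.e-04 -1.e+00] shift units [ 0.039 -0.01  -0.023] turn units 0.023367733393300227
F [ 0.38 -0.45 -2.46] M [-0.035  0.003  0.008] w 0.27787425127825677 gf 54.98634338378906 j7 1.5738234774249535
[359.07289296 242.60061109]
[359.16467718 235.78090326]
[361.45748659 263.32647127]
[362.32140707 262.68849413]
```

View pics/near3.png

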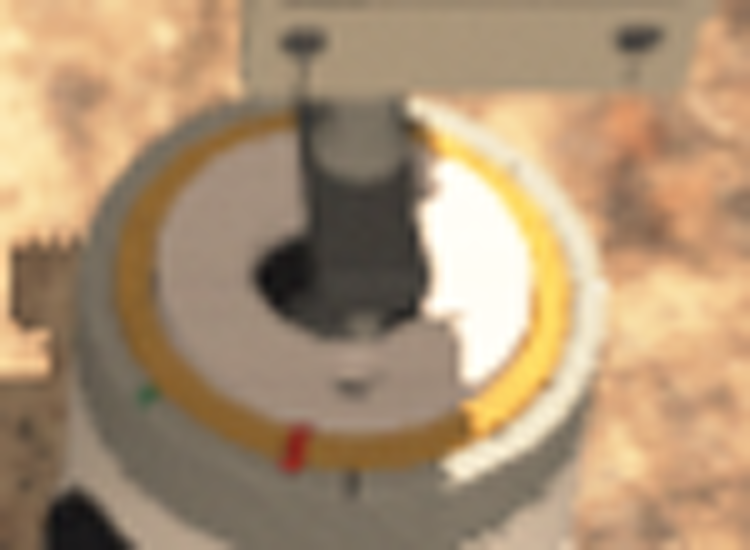

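Side crop: near pin end at about (363,330), near hole at (352,383), bar centre x≈367; the pin needs about 1.2 mm shift to the left. Correcting, then lowering slowly.

```bash
python3 -m creep '[[0.03,-0.015,0.1,0,0],[0,0,0.1,0,0],[0,0,0,0,0],[0,0,0,0,0],[0,0,0,0,0]]'
python3 -c "
from plan import *
go(.4843,-.2134,.1766,152.5)"
python3 -m creep '[[0,0,0,0,0]]'
python3 -c "
from plan import *
go(.4843,-.2134,.1766,152.5)"
```

```text
clock: 12.3
position: [0.4841, -0.2132, 0.1808]
ee_rot: [0.744, 3.052, 0.0]
force: [0.0, 0.1, -1.1]
width: 0.283
gripper_force: 55.0
t 12.3 pos [ 0.4841 -0.2132  0.1808] yaw 152.6 tilt z [ 2.e-04 -0.e+00 -1.e+00] shift units [-0.007 -0.002  0.105] turn units 0.02505717442176092
F [ 0.04  0.1  -1.14] M [-0.05   0.002  0.008] w 0.282828936670908 gf 54.98634338378906 j7 1.5791369162327853
clock: 12.42
position: [0.4841, -0.2132, 0.1808]
ee_rot: [0.744, 3.052, 0.0]
force: [0.0, 0.1, -2.3]
width: 0.282
gripper_force: 55.0
t 12.425 pos [ 0.4841 -0.2132  0.1808] yaw 152.6 tilt z [ 2.e-04  0.e+00 -1.e+00] shift units [-0.008 -0.002  0.105] turn units 0.024687333898306463
F [ 0.01  0.09 -2.27] M [-0.029 -0.018 -0.002] w 0.2821718677596913 gf 54.98629331588745 j7 1.5791367179026365
```

```bash
python3 -m creep '[[0,0,0.03,0,0],[0,0,0.03,0,0],[0,0,0.03,0,0],[0,0,0.03,0,0],[0,0,0,0,0]]'
python3 -m creep '[[0,0,0.03,0,0],[0,0,0,0,0]]'
python3 -m creep '[[0,0,0.02,0,0],[0,0,0,0,0]]'
```

```text
clock: 13.05
position: [0.4839, -0.2131, 0.1758]
ee_rot: [-0.744, -3.052, -0.0]
force: [-0.2, -0.2, -2.3]
width: 0.278
gripper_force: 55.0
clock: 13.3
position: [0.4839, -0.2132, 0.1746]
ee_rot: [-0.744, -3.052, -0.0]
force: [-0.1, 0.6, -2.9]
width: 0.281
gripper_force: 55.0
clock: 13.55
position: [0.484, -0.2131, 0.1739]
ee_rot: [-0.744, -3.052, -0.0]
force: [0.2, -1.3, -2.2]
width: 0.286
gripper_force: 55.0
```

```bash
python3 -m creep '[[0,0,0.02,0,0],[0,0,0.01,0,0],[0,0,0,0,0]]'
python3 -m creep '[[0,0,0.03,0,0],[0,0,0,0,0]]'
python3 -m creep '[[0,0,0.03,0,0],[0,0,0,0,0]]'
```

```text
clock: 13.92
position: [0.4839, -0.2132, 0.1727]
ee_rot: [-0.744, -3.052, -0.0]
force: [0.7, -0.7, -2.8]
width: 0.284
gripper_force: 55.0
clock: 14.18
position: [0.484, -0.2132, 0.1715]
ee_rot: [-0.744, -3.052, -0.0]
force: [0.4, -1.4, -2.8]
width: 0.279
gripper_force: 55.0
clock: 14.42
position: [0.4839, -0.2131, 0.1702]
ee_rot: [-0.744, -3.052, -0.0]
force: [-0.6, -0.2, -1.9]
width: 0.281
gripper_force: 55.0
```

```bash
python3 -m creep '[[0,0,0.03,0,0],[0,0,0.03,0,0],[0,0,0.02,0,0],[0,0,0,0,0]]'
python3 -m creep '[[0,0,0.02,0,0],[0,0,0,0,0]]'
python3 -m creep '[[0,0,0.02,0,0],[0,0,0,0,0]]'
python3 -m creep '[[0,0,0.01,0,0],[0,0,0,0,0]]'
```

```text
clock: 14.92
position: [0.4839, -0.2132, 0.1671]
ee_rot: [-0.744, -3.052, -0.0]
force: [-0.0, -0.0, -3.3]
width: 0.281
gripper_force: 55.0
clock: 15.18
position: [0.4839, -0.2132, 0.1663]
ee_rot: [-0.744, -3.052, -0.0]
force: [-0.4, 0.6, -2.8]
width: 0.284
gripper_force: 55.0
clock: 15.42
position: [0.484, -0.2131, 0.1655]
ee_rot: [-0.744, -3.052, -0.0]
force: [-0.5, -0.1, -2.0]
width: 0.281
gripper_force: 55.0
clock: 15.68
position: [0.484, -0.2131, 0.1651]
ee_rot: [-0.744, -3.052, -0.0]
force: [-0.3, 0.1, -2.7]
width: 0.276
gripper_force: 55.0
```

```bash
python3 -m creep '[[0,0,0.015,0,0],[0,0,0,0,0]]'
python3 -m creep '[[0,0,0.015,0,0],[0,0,0,0,0]]'
python3 -m creep '[[0,0,0.015,0,0],[0,0,0,0,0]]'
python3 -m creep '[[0,0,0.015,0,0],[0,0,0,0,0]]'
```

```text
clock: 15.92
position: [0.4841, -0.2132, 0.1646]
ee_rot: [0.744, 3.052, 0.0]
force: [-0.9, -0.6, -1.3]
width: 0.28
gripper_force: 55.0
clock: 16.18
position: [0.4841, -0.2132, 0.1641]
ee_rot: [0.744, 3.052, 0.0]
force: [0.2, -0.1, 1.4]
width: 0.282
gripper_force: 55.0
clock: 16.42
position: [0.4841, -0.2132, 0.1634]
ee_rot: [0.744, 3.052, 0.0]
force: [-0.7, -0.1, 1.1]
width: 0.28
gripper_force: 55.0
clock: 16.68
position: [0.4841, -0.2132, 0.1628]
ee_rot: [0.744, 3.052, 0.0]
force: [-0.8, 1.2, 4.1]
width: 0.28
gripper_force: 55.0
```

Pins seated: bar contact at z≈0.1643, now pressed with about 6 N. Turning clockwise.

```bash
python3 -m creep '[[0,0,0,0.4,0],[0,0,0,0.8,0],[0,0,0,0.8,0],[0,0,0,0.8,0],[0,0,0,0.8,0],[0,0,0,0.8,0],[0,0,0,0.8,0],[0,0,0,0.8,0],[0,0,0,0.4,0],[0,0,0,0,0]]'
python3 -c "
from plan import *
go(.4841,-.2132,.1628,78)"
python3 -m creep '[[0,0,0,0.8,0],[0,0,0,0.8,0],[0,0,0,0.8,0],[0,0,0,0.8,0],[0,0,0,0.8,0],[0,0,0,0.8,0],[0,0,0,0.4,0],[0,0,0,0,0]]'
python3 -c "
from plan import *
go(.4841,-.2132,.1628,78)"
```

```text
clock: 17.92
position: [0.4845, -0.2137, 0.163]
ee_rot: [1.401, 2.81, -0.001]
force: [1.6, -3.1, 3.9]
width: 0.282
gripper_force: 55.0
t 17.925 pos [ 0.4845 -0.2137  0.163 ] yaw 126.99 tilt z [ 0.0012 -0.001  -1.    ] shift units [ 0.017 -0.     0.005] turn units 12.248665850088116
F [ 1.62 -3.12  3.89] M [-0.972 -0.311  0.13 ] w 0.2815907816612676 gf 54.99504268169403 j7 1.1983204056666887
clock: 18.92
position: [0.4843, -0.2139, 0.163]
ee_rot: [1.885, 2.512, -0.001]
force: [2.0, -4.0, 3.2]
width: 0.282
gripper_force: 55.0
t 18.925 pos [ 0.4843 -0.2139  0.163 ] yaw 106.22 tilt z [ 9.0e-04 -1.1e-03 -1.0e+00] shift units [ 0.018 -0.001  0.004] turn units 7.055984802959344
F [ 1.97 -4.02  3.2 ] M [-1.552 -0.289  0.25 ] w 0.2822364593070017 gf 55.003355741500854 j7 0.8844678168009186
```

```bash
python3 -m creep '[[-0.025,0,0,0.4,0],[0,0,0,0.8,0],[0,0,0,0.8,0],[0,0,0,0.8,0],[0,0,0,0.8,0],[0,0,0,0.8,0],[0,0,0,0.4,0],[0,0,0,0,0],[0,0,0,0,0]]'
python3 - <<'E'
from plan import *
go(.4841,-.2135,.1628,78)
im=grab('side');b=im['pixels']
cv2.imwrite('pics/turn1.png',cv2.resize(b[230:285,325:400],None,fx=10,fy=10,interpolation=cv2.INTER_CUBIC))
# pointer bearing from red pixels, green mark
c=np.array([.4843,-.2134])
hsv=cv2.cvtColor(b,cv2.COLOR_BGR2HSV);reg=np.zeros(b.shape[:2],bool);reg[235:290,320:400]=1
for nm,m in(('red',((hsv[...,0]<6)|(hsv[...,0]>174))&(hsv[...,1]>170)&(hsv[...,2]>90)),('green',(hsv[...,0]>45)&(hsv[...,0]<90)&(hsv[...,1]>90))):
    v,u=np.nonzero(m&reg)
    if len(u): p=atz(im,u.mean(),v.mean(),.108)[:2]-c;print(nm,len(u),u.mean(),v.mean(),np.degrees(np.arctan2(p[1],p[0])),np.hypot(*p))
E
```

```text
clock: 20.05
position: [0.4843, -0.2142, 0.1628]
ee_rot: [2.278, 2.163, 0.0]
force: [1.4, -3.9, 4.2]
width: 0.281
gripper_force: 55.0
t 20.05 pos [ 0.4843 -0.2142  0.1628] yaw 87.04 tilt z [ 2.e-04 -1.e-04 -1.e+00] shift units [ 0.018 -0.006 -0.001] turn units 2.258837951659899
F [ 1.44 -3.91  4.16] M [-1.23  -0.182  0.225] w 0.2814890405574243 gf 55.00152111053467 j7 0.6007413579331293
red 6 345.0 270.5 -160.0021445414188 0.045963697343287556
```

View pics/turn1.png

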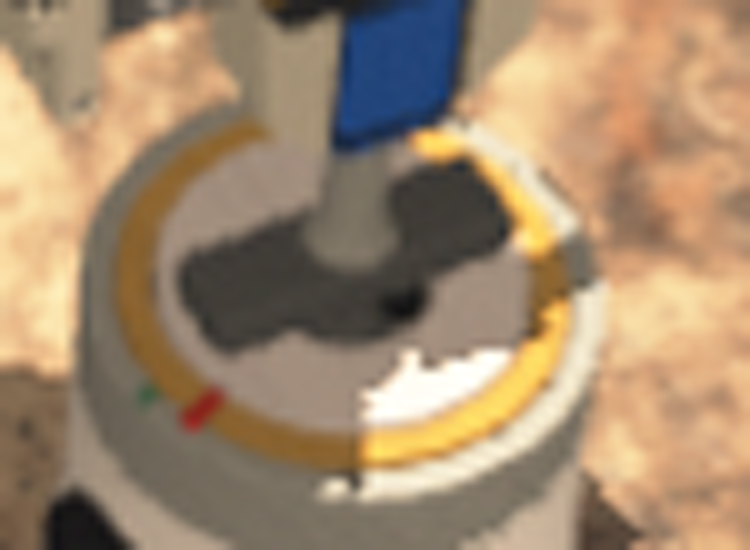

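Bar is flat on the ring; red pointer (203,408) is still short of green (148,392) by about 11°. Continuing.

```bash
python3 -m creep '[[-0.015,0,0,0.4,0],[0,0,0,0.6,0],[0,0,0,0.6,0],[0,0,0,0.4,0],[0,0,0,0.25,0],[0,0,0,0,0]]'
python3 -c "
from plan import *
go(.4841,-.2135,.1628,78)"
python3 -m creep '[[0,0,0,0.25,0],[0,0,0,0.25,0],[0,0,0,0,0]]'
cat > chk.py <<'E'
from plan import *
go(.4841,-.2135,.1628,78)
im=grab('side');b=im['pixels'];c=np.array([.4843,-.2134])
hsv=cv2.cvtColor(b,cv2.COLOR_BGR2HSV);reg=np.zeros(b.shape[:2],bool);reg[255:290,325:365]=1
m=((hsv[...,0]<6)|(hsv[...,0]>172))&(hsv[...,1]>130)&reg
v,u=np.nonzero(m)
if len(u): p=atz(im,u.mean(),v.mean(),.108)[:2]-c;print('red',len(u),u.mean(),v.mean(),np.degrees(np.arctan2(p[1],p[0])),np.hypot(*p))
E
python3 chk.py
```

```text
clock: 20.85
position: [0.4842, -0.2145, 0.1626]
ee_rot: [-2.441, -1.977, -0.0]
force: [0.3, -1.6, 3.2]
width: 0.279
gripper_force: 55.0
t 20.85 pos [ 0.4842 -0.2145  0.1626] yaw 77.99 tilt z [-2.e-04  2.e-04 -1.e+00] shift units [ 0.024 -0.007 -0.004] turn units -0.0012647775494798452
F [ 0.33 -1.6   3.23] M [-0.642 -0.106  0.238] w 0.2789432540496724 gf 55.00204682350159 j7 0.4690982823135954
clock: 21.22
position: [0.4841, -0.2146, 0.1627]
ee_rot: [-2.476, -1.934, 0.0]
force: [1.1, -2.5, 5.0]
width: 0.279
gripper_force: 55.0
t 21.225 pos [ 0.4841 -0.2146  0.1627] yaw 75.98 tilt z [-2.e-04  2.e-04 -1.e+00] shift units [ 0.027 -0.008 -0.003] turn units -0.5049764423213432
F [ 1.11 -2.48  5.02] M [-0.433 -0.002  0.249] w 0.27942215716790425 gf 55.00223994255066 j7 0.4397918863766928
red 6 341.5 268.0 -171.17342270235167 0.04668160653126385
```

```bash
for i in 1; do python3 -m creep '[[0,0,0,0.25,0],[0,0,0,0.25,0],[0,0,0,0,0],[0,0,0,0,0]]'; python3 chk.py; done
python3 -m creep '[[0,0,0,0.25,0],[0,0,0,0.25,0],[0,0,0,0,0],[0,0,0,0,0]]'; python3 chk.py
```

```text
clock: 21.78
position: [0.4841, -0.2146, 0.1627]
ee_rot: [-2.509, -1.891, 0.0]
force: [0.0, -1.8, 4.0]
width: 0.279
gripper_force: 55.0
t 21.775 pos [ 0.4841 -0.2146  0.1627] yaw 74.01 tilt z [-2.e-04  2.e-04 -1.e+00] shift units [ 0.027 -0.008 -0.003] turn units -0.9983054558193913
F [ 0.04 -1.75  4.04] M [-0.321  0.106  0.3  ] w 0.27947426852619983 gf 55.004868507385254 j7 0.4110733989133261
red 7 341.2857142857143 267.2857142857143 -173.20260130217324 0.04592161470623782
clock: 22.32
position: [0.4841, -0.2147, 0.1627]
ee_rot: [-2.541, -1.847, 0.0]
force: [0.1, -1.8, 3.8]
width: 0.28
gripper_force: 55.0
t 22.325 pos [ 0.4841 -0.2147  0.1627] yaw 72.01 tilt z [-2.e-04  1.e-04 -1.e+00] shift units [ 0.028 -0.01  -0.003] turn units -1.4977712702038275
F [ 0.14 -1.82  3.76] M [-0.325  0.288  0.397] w 0.2798498937778734 gf 55.02197563648224 j7 0.3820313980301114
red 7 341.2857142857143 267.2857142857143 -173.20260130217324 0.04592161470623782
```

Pointer no longer moves while torque climbs: it is at the stop. One more degree, then unload the rubber and check the picture.

```bash
python3 -m creep '[[0,0,0,0.25,0],[0,0,0,0,0],[0,0,0,0,0]]'; python3 chk.py
python3 -m creep '[[0,0,0,-0.5,0],[0,0,0,-0.5,0],[0,0,0,-0.5,0],[0,0,0,-0.3,0],[0,0,0,0,0],[0,0,0,0,0]]'; python3 chk.py
python3 - <<'E'
from h import *
cv2.imwrite('pics/turn2.png',cv2.resize(load('side')['pixels'][230:285,325:400],None,fx=10,fy=10,interpolation=cv2.INTER_CUBIC))
E
```

```text
clock: 22.75
position: [0.4841, -0.2147, 0.1627]
ee_rot: [-2.557, -1.824, 0.0]
force: [-1.2, -1.0, 3.7]
width: 0.28
gripper_force: 55.0
t 22.75 pos [ 0.4841 -0.2147  0.1627] yaw 71.0 tilt z [-1.e-04  1.e-04 -1.e+00] shift units [ 0.028 -0.011 -0.003] turn units -1.749053310052851
F [-1.17 -1.    3.69] M [-0.323  0.35   0.475] w 0.27995320362625753 gf 55.03305494785309 j7 0.36749495349812666
red 6 341.6666666666667 267.1666666666667 -172.95276581183373 0.04512182730655847
clock: 23.55
position: [0.4842, -0.2147, 0.1627]
ee_rot: [-2.438, -1.981, -0.0]
force: [-0.4, -0.7, 4.6]
width: 0.282
gripper_force: 55.0
t 23.55 pos [ 0.4842 -0.2147  0.1627] yaw 78.18 tilt z [ 1.e-04  2.e-04 -1.e+00] shift units [ 0.028 -0.009 -0.002] turn units 0.04473693557173419
F [-0.38 -0.68  4.61] M [-0.03   0.298 -0.025] w 0.2817542780454143 gf 54.99126613140106 j7 0.47184247508540134
red 6 341.6666666666667 267.1666666666667 -172.95276581183373 0.04512182730655847
```

View pics/turn2.png

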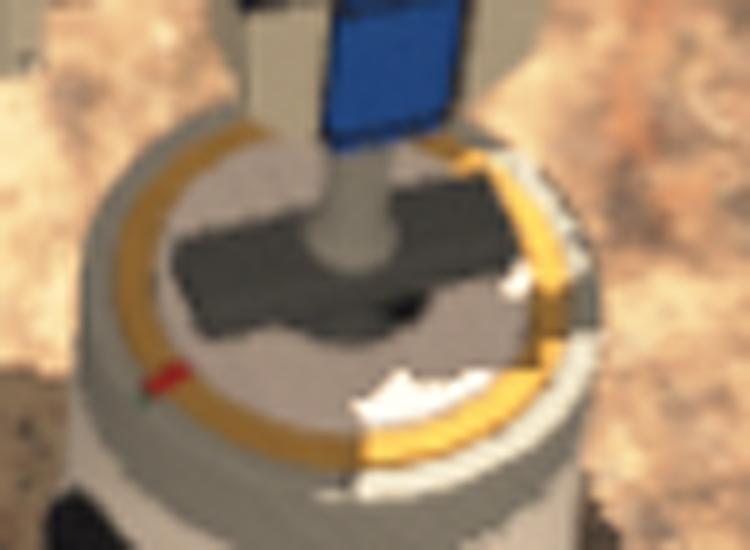

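Pointer (165,382) sits on the green mark (147,397) and torque is near zero. Lifting out and heading back to the block.

```bash
python3 -m creep '[[0,0,-0.1,0,0],[0,0,-0.15,0,0],[0,0,-0.2,0,0],[0,0,-0.25,0,0],[0,0,-0.4,0,0],[0,0,-0.5,0,0],[0,0,-0.2,-0.8,0],[0,0,0,-1,0],[0,0,0,-1,0],[0,0,0,-1,0],[0,0,0,-1,0],[0,0,0,0,0]]'
python3 - <<'E'
from plan import *
go(.5221,.0544,.2306,97.4)
exec(open('chk.py').read().split('\n',2)[2])
E
```

```text
clock: 25.1
position: [0.4843, -0.2149, 0.2356]
ee_rot: [2.074, 2.359, 0.001]
force: [0.6, 0.6, -2.4]
width: 0.284
gripper_force: 55.0
t 25.1 pos [ 0.4843 -0.2149  0.2356] yaw 97.37 tilt z [ 8.e-04 -1.e-04 -1.e+00] shift units [6.556 1.8   0.124] turn units -0.008401702788418675
F [ 0.6   0.6  -2.44] M [-0.053  0.037 -0.008] w 0.2842024790692032 gf 54.985817670822144 j7 0.6957008101241513
red 6 341.6666666666667 267.1666666666667 -172.95276581183373 0.04512182730655847
```

```bash
python3 -m creep '[[0.5,0.14,0,0,0],[0.8,0.22,0,0,0],[0.8,0.22,0,0,0],[0.8,0.22,0,0,0],[0.8,0.22,0,0,0],[0.8,0.22,0,0,0],[0.8,0.22,0,0,0],[0.8,0.22,0,0,0],[0.46,0.12,0,0,0],[0,0,0,0,0]]'
python3 -m creep '[[0,0,0.4,0,0],[0,0,0.6,0,0],[0,0,0.6,0,0],[0,0,0.6,0,0],[0,0,0.4,0,0],[0,0,0.3,0,0],[0,0,0,0,0],[0,0,0,0,0]]'
python3 - <<'E'
from plan import *
go(.5221,.0544,.0806,97.4)
im=grab('side')
cv2.imwrite('pics/back1.png',cv2.resize(im['pixels'][160:225,280:350],None,fx=9,fy=9,interpolation=cv2.INTER_CUBIC))
s=readout.observe()
for a in(1,-1):
    th=np.radians(7.4);print((proj(im,np.array(s['position'])+[a*.027*np.cos(th),a*.027*np.sin(th),-.0686])-[280,160])*9)
    for b in(1,-1):
        q=[a*.035*np.cos(th)-b*.011*np.sin(th),a*.035*np.sin(th)+b*.011*np.cos(th),-.0566];print(' bar',((proj(im,np.array(s['position'])+q)-[280,160])*9).round(),end='')
E
```

```text
clock: 26.4
position: [0.5219, 0.0558, 0.2347]
ee_rot: [2.072, 2.362, -0.0]
force: [-0.0, -1.2, -2.5]
width: 0.282
gripper_force: 55.0
clock: 27.4
position: [0.5223, 0.0547, 0.1193]
ee_rot: [2.073, 2.36, 0.001]
force: [0.5, -0.2, -1.7]
width: 0.278
gripper_force: 55.0
t 27.4 pos [0.5223 0.0547 0.1193] yaw 97.39 tilt z [ 1.e-03  2.e-04 -1.e+00] shift units [-0.006 -0.007  0.967] turn units -0.0027351180250860807
F [ 0.47 -0.17 -1.69] M [-0.07   0.013  0.009] w 0.27750044361177784 gf 54.98642563819885 j7 0.23729541288313843
[383.72870082 273.45299017]
 bar [384. 212.] bar [429. 252.][230.30017647 345.82891515]
 bar [184. 304.] bar [228. 347.]
```

View pics/back1.png

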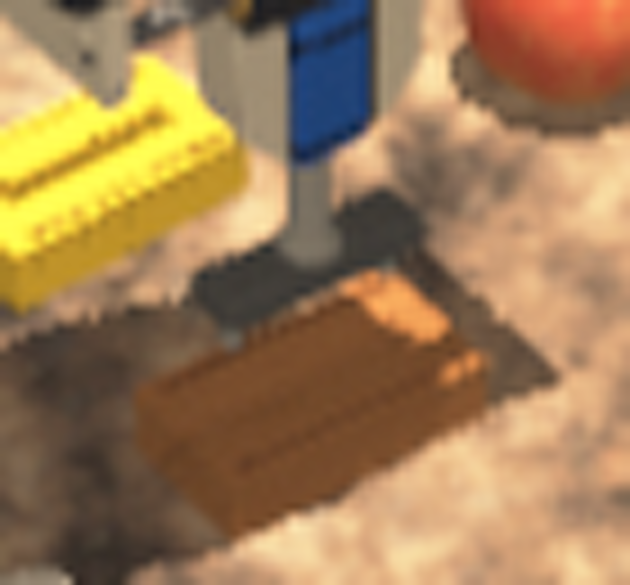

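The spanner sits straight in the grip over the block (near pin tip at (233,342), predicted (230,346)). Lowering.

```bash
python3 -m creep '[[0,0,0.2,0,0],[0,0,0.3,0,0],[0,0,0.15,0,0],[0,0,0.05,0,0],[0,0,0,0,0]]'
python3 -m creep '[[0,0,0.04,0,0],[0,0,0.04,0,0],[0,0,0,0,0]]'
python3 -m creep '[[0,0,0.04,0,0],[0,0,0.04,0,0],[0,0,0.02,0,0],[0,0,0,0,0]]'
python3 -m creep '[[0,0,0.03,0,0],[0,0,0.02,0,0],[0,0,0,0,0]]'
```

```text
clock: 28.08
position: [0.5218, 0.0547, 0.0906]
ee_rot: [-2.073, -2.36, 0.0]
force: [0.3, -0.1, -2.5]
width: 0.282
gripper_force: 55.0
clock: 28.45
position: [0.5218, 0.0548, 0.0875]
ee_rot: [-2.073, -2.36, -0.0]
force: [0.1, -0.7, -2.7]
width: 0.285
gripper_force: 55.0
clock: 28.95
position: [0.5218, 0.0548, 0.0834]
ee_rot: [-2.073, -2.36, 0.0]
force: [-0.0, -0.3, -2.3]
width: 0.279
gripper_force: 55.0
clock: 29.32
position: [0.5218, 0.0548, 0.0815]
ee_rot: [-2.073, -2.36, 0.0]
force: [-0.1, 1.0, -2.2]
width: 0.281
gripper_force: 55.0
```

```bash
python3 -m creep '[[0,0,0.015,0,0],[0,0,0,0,0]]'
python3 -m creep '[[0,0,0.01,0,0],[0,0,0,0,0]]'
python3 -m creep '[[0,0,0.01,0,0],[0,0,0,0,0]]'
```

```text
clock: 29.58
position: [0.5218, 0.0548, 0.0809]
ee_rot: [-2.073, -2.36, -0.0]
force: [0.1, 0.5, -2.7]
width: 0.281
gripper_force: 55.0
clock: 29.82
position: [0.5219, 0.0548, 0.0807]
ee_rot: [2.073, 2.36, 0.0]
force: [-1.4, 0.5, -0.6]
width: 0.284
gripper_force: 55.0
clock: 30.08
position: [0.5219, 0.0547, 0.0806]
ee_rot: [-2.074, -2.36, -0.001]
force: [-1.3, -0.1, 6.4]
width: 0.281
gripper_force: 55.0
```

```bash
python3 -m creep '[[0,0,0,0,0.35],[0,0,0,0,0.5],[0,0,0,0,1],[0,0,0,0,1],[0,0,0,0,1],[0,0,0,0,1],[0,0,0,0,1],[0,0,0,0,1]]' 5
python3 -m creep '[[0,0,-0.2,0,1],[0,0,-0.5,0,1],[0,0,-0.8,0,1],[0,0,-0.8,0,1],[0,0,-0.8,0,1],[0,0,-0.5,0,1],[0,0,0,0,1],[0,0,0,0,1]]'
python3 - <<'E'
from plan import *
go(.5221,.0544,.0806,97.4)
im=grab('side')['pixels'];
f=lambda x,y:cv2.resize(im[y:y+65,x:x+65],None,fx=6,fy=6,interpolation=cv2.INTER_CUBIC)
cv2.imwrite('pics/end.png',np.hstack([f(285,155),f(325,230)]))
E
```

```text
clock: 31.08
position: [0.5218, 0.0548, 0.0801]
ee_rot: [-2.073, -2.36, -0.0]
force: [-0.2, -0.1, 0.4]
width: 0.994
gripper_force: 0.0
clock: 32.08
position: [0.5214, 0.0548, 0.2236]
ee_rot: [-2.073, -2.36, 0.001]
force: [-0.5, -0.5, -0.9]
width: 1.003
gripper_force: 0.0
t 32.075 pos [0.5214 0.0548 0.2236] yaw 97.41 tilt z [-7.e-04  0.e+00 -1.e+00] shift units [-0.013  0.02   3.575] turn units 0.001511030614324227
F [-0.52 -0.47 -0.94] M [-0.111  0.027  0.002] w 1.0025354314194663 gf 0.0 j7 0.14189495467654134
```

View pics/end.png

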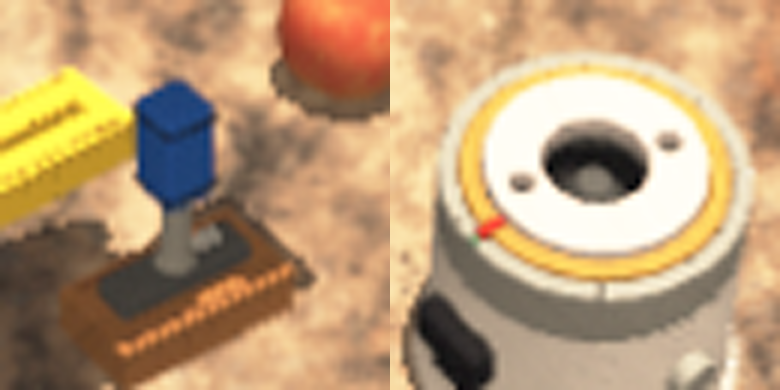

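The spanner stands upright and flat in its block (grip at (175,145)), and the red pointer is on the green mark (490,228). Handing in.

```bash
python3 -c "
from cell import sign_off
print(sign_off())"
```

```text
the job is handed in; nothing more can be done
None
```

The job is handed in at about 32 s: the burr ring is turned until the red pointer stopped at the green mark, and the spanner is back upright and fully down in its block.

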